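Find the concealed catch of the counter change box

TASK

One of the four flush round caps in the top panel of the white change box is a concealed catch; the other three are dummies. Feel across the panel with a fingertip, pressing lightly on the caps to find the one that gives, and push that one fully home so that the coin hatch behind it springs ajar and stays open. Do not touch the hatch itself or hammer on the panel, leave the jar, the cup and the basket where they stand, and take the hand away at the end.

Things in the scene. Friction and masses are not known exactly. Their poses are not given: they have to be found in the camera images.
- change_box: Low white painted steel change box fixed to the counter, 170 (x) x 320 (y) x 70 mm high. Origin: centre of its underside on the counter; z up. Its flat top panel, 70 mm above the origin, covers x from -85 to +25 mm and has four round openings of 50 mm diameter in a row along y, each with a white cap in it; the coin hatch lies flush behind the panel, x from +27 to +84 mm. The box is turned a little about the vertical, differently each time.
- cap1 (a point): Centre of the face of cap 1, counted from the box's +y end (-30, +99, 68.5 mm in the box's frame). Moves with the box, not with the cap. The cap is a flat white disc of 47 mm diameter, lying 1.5 mm below the panel in a 50 mm opening. All four caps look alike; which one is the catch changes from start to start.
- cap2 (a point): Centre of the face of cap 2, counted from the box's +y end (-30, +33, 68.5 mm in the box's frame). Moves with the box, not with the cap. The cap is a flat white disc of 47 mm diameter, lying 1.5 mm below the panel in a 50 mm opening. All four caps look alike; which one is the catch changes from start to start.
- cap3 (a point): Centre of the face of cap 3, counted from the box's +y end (-30, -33, 68.5 mm in the box's frame). Moves with the box, not with the cap. The cap is a flat white disc of 47 mm diameter, lying 1.5 mm below the panel in a 50 mm opening. All four caps look alike; which one is the catch changes from start to start.
- cap4 (a point): Centre of the face of cap 4, counted from the box's +y end (-30, -99, 68.5 mm in the box's frame). Moves with the box, not with the cap. The cap is a flat white disc of 47 mm diameter, lying 1.5 mm below the panel in a 50 mm opening. All four caps look alike; which one is the catch changes from start to start.
- catch (a joint): Travel of the cap that is the catch, m: 0 = as found, 0.006 = fully home (7.5 mm below the panel). It yields straight down at about 3 to 6 N, stays wherever it is left and has no return spring. The three dummy caps are solid and do not give.
- hatch (a joint): Angle of the coin hatch, rad: 0 = shut and flush, 0.6 = ajar. Linked to the catch: it opens 0.1 rad per mm of catch travel and stays. Hinged along its edge next to the panel (the box's x = +27 mm), so its far (+x) edge rises, by up to 33 mm.
- hatch_edge (a point): Middle of the upper edge of the hatch's free far (+x) side. The hatch is a white plate 57 x 302 x 4 mm, hinged 27 mm behind the box's origin (towards its +x) and 68 mm above it. The point moves with the hatch. Not to be touched.
- jar: Bystander: amber glass jar with a white lid, 60 mm diameter, 90 mm high, loose, beside the box's +y end. Origin: centre of its underside.
- cup: Bystander: open orange plastic cup, 72 mm diameter, 80 mm high, loose, beside the box's -y end. Origin: centre of its underside.
- basket: Bystander: empty green plastic basket, 120 x 200 x 60 mm, loose, behind the box. Origin: centre of its underside.

How it is judged:
By the outcome, as a careful person would: the job done as asked, in the order asked, and still so for the second after the job is handed in, with the robot touching nothing.
It also fails if it takes over 45 s, if anything falls off the work surface, if the arm or the gripper's body presses on something with over 40 N, if the wrist force passes 120 N, or if a joint passes its speed limit or range.

ROBOT

A 6-joint arm with a two-finger parallel gripper is mounted at the origin on the work surface. World frame = base frame: x ahead of the robot, y to its left, z up, the work surface at z = 0. Lengths are in mm, angles in rad, forces in N, time in s.
With the tool pointing down it reaches from about 300 to 775 mm from the base axis. Payload 14.6 kg.
Tool frame: the origin (TCP) lies between the finger pads; the fingertips stand 8 mm ahead of it and the grasp point (between the pads) lies 11 mm behind it; z points along the fingers, y is the direction in which the jaws open and shut (so a half turn about z gives the same grasp; the last joint's range is limited). The gripper opens to 94 mm and grips with 3 to 60 N. Pads are 16 mm wide; open, the fingers measure 119 mm over their backs; the gripper's body (75 mm by 177 mm) begins 78 mm behind the grasp point.
Start: joints at [1.043, 0.3, 1.521, -0, 1.321, -0.067], TCP at [244.562, 492.625, 213.446] pointing down, gripper open.
Joint ranges: [-3.03, 3.03], [-0.79, 2.21], [0.23, 2.52], [-1.04, 4.18], [0, 3.07], [-2.55, 2.55]. Speed limits (rad/s): [2.22, 2.22, 2.57, 3.14, 3.14, 3.14].

INTERFACE

Orientations are given as [roll, pitch, yaw] about the fixed x, y, z axes, in that order (R = Rz(yaw) Ry(pitch) Rx(roll)).
In Python, from cell import manip gives the robot as it stands. The module is installed in compiled form; this text tells all that it offers.
- The arm moves only by the tool send_rows, never from a script. Its argument "series" is a list that holds one entry, the list of rows, each a list of 5 numbers: the opening, from 0 (shut) to 1 (fully open), then the shift along the tool's x, y, z in mm, then the turn about the tool's z in degrees. In form: [[[gripper, dx, dy, dz, roll], ...]]. A call has 1 to 10 rows; each row is the pose to reach, as a shift and turn from the pose commanded when the call began, along the tool's axes at that moment; what a row does not reach only later rows make up. A row lasts 1/10 s, in which the tool goes at most 50 mm and 8.59 degrees, less where a joint would pass 70% of its speed; a pose out of reach is approached as far as the arm can. A call with a gripper value outside its range is refused whole. The fingers move at their own pace and stop on an object; "newtons" is the grip in N (left out, the last holds). Time passes only in rows, so rows that repeat a pose let the fingers close. It gives the time, the measured TCP pose, the force and the opening at its end, in the units of the state.
- manip.read_state(): the state, without advancing time (a new reading comes with each control period).
- manip.camera(name): name is "side" or "top" or "wrist"; returns a dict with "img" (480x640x3 uint8, red, green, blue), "vfov" (degrees; the focal length in pixels is half the picture's height over the tangent of half this angle, whatever the lens; pixels are square), "cx", "cy" (the principal point, pixels), "pose" (4x4, takes a point from camera to world coordinates); the wrist camera has in their place "T_tool_cam" (4x4, takes a point from camera to tool coordinates, whose origin is the TCP and whose axes are the flange's). Camera axes: x right, y down, z forward; pixel columns grow to the right and rows downward; lengths in mm; the calibration is good to about 2 mm. A picture is of the moment at which its call begins: read the wrist's pose just before it. There is no depth.
- manip.sign_off(): hands the job in, once; it reports no verdict.
Trained networks look in a picture, given as the dict that the camera call returned (one of the last four; its "shot" number tells which), for a name from the list of things; names that differ only in an ending like _2 or _b are one class to them, and where a whole thing is asked for, a point or a joint stands for the part that bears it (a point fixed in the world has none). Each returns a list of dicts, best first, with "conf" (0 to 1); they miss things now and then, are a little off and sometimes report something else, mostly with a low value. They report only what shows in the picture. A call takes as long as a camera call.
- manip.find_in(target, picture): "rect" ([left, top, width, height] in pixels, round what is visible of it).
- manip.silhouettes(target, picture): "pixels" (480x640 bool, what is visible of it) and "rect" ([left, top, width, height] in pixels, round what is visible of it).
The state is a dict: "clock": time; "joints": joint angles; "qd": joint speeds; "effort": joint torques, N m; "eef_pos": TCP position; "eef_rot": TCP orientation; "wrist_force": force on the tool from outside, world axes, zero at the start; "moment": the same for the moment, N m; "finger_gap": finger opening in mm.
Only numpy, scipy, OpenCV 4.12 (cv2) and the standard library are available. Lean on these libraries where they do the work, as an engineer would, in place of code of your own. Each camera call takes 0.05 s, during which the arm holds its last target. There are 200 camera calls.

## Working session

There is one attempt and no reset: what is moved stays moved. The work goes in short steps, Python scripts to look and compute and a tool call to move; the robot and the scene stay as the last step left them, time stands still between calls to the robot, and variables do not carry over. Pictures are saved under pics/ and viewed, about 8 in all and at most 12, crops included, and the job is handed in when it is done.

Besides the shell and the picture viewer there is one more tool, called after "Request:" as a command line: name --argument value ..., lists and objects as JSON in quotes. send_rows: Moves the arm, as the interface text tells. Its arguments: {"type":"object","properties":{"series":{"type":"array"},"newtons":{"type":"number"}},"required":["series"]}

```bash
mkdir -p pics; ls
python3 - <<'E'
from cell import manip
import cv2,numpy as np
s=manip.read_state();print({k:np.round(v,3).tolist() for k,v in s.items()})
a=manip.camera("top");b=manip.camera("side")
for n,c in(("top",a),("side",b)):
    cv2.imwrite(f"pics/{n}0.png",c["img"][:,:,::-1]);print(n,c["vfov"],c["cx"],c["cy"],np.round(c["pose"],3).tolist())
for t in["change_box","cap1","hatch","jar","cup","basket"]:
    print(t,[(d["rect"],round(d["conf"],2)) for d in manip.find_in(t,a)][:6])
E
```

```text
pics
{'clock': 0.0, 'joints': [1.043, 0.3, 1.522, 0.0, 1.321, -0.067], 'qd': [0.002, 0.001, -0.0, 0.001, 0.001, -0.001], 'effort': [0.0, -53.18, -35.274, 0.071, 0.024, -0.0], 'eef_pos': [244.437, 492.407, 212.892], 'eef_rot': [-3.14, -0.0, 2.681], 'wrist_force': [-0.453, -0.129, 0.214], 'moment': [0.017, -0.086, 0.007], 'finger_gap': 93.71}
top 48.093360606091444 315.8628510003329 247.9101637044094 [[-0.014, -0.989, 0.146, 453.604], [-0.999, 0.019, 0.031, 22.514], [-0.033, -0.146, -0.989, 1246.009], [0.0, 0.0, 0.0, 1.0]]
side 44.52207130010727 312.4270576739275 241.8957400896011 [[0.84, -0.27, 0.47, 68.294], [-0.542, -0.444, 0.714, -818.432], [0.016, -0.854, -0.52, 700.056], [0.0, 0.0, 0.0, 1.0]]
change_box [([320.1, 253.9, 158.0, 89.5], 0.56)]
cap1 [([317.6, 253.9, 157.4, 92.4], 0.57)]
hatch [([325.6, 254.4, 140.7, 36.8], 0.65)]
jar [([278.0, 276.9, 26.2, 27.5], 0.68)]
cup [([484.4, 247.8, 37.0, 34.1], 0.94), ([325.9, 253.3, 141.5, 36.2], 0.63)]
basket [([355.7, 184.2, 97.1, 64.4], 0.91)]
```

Run:
```python
import cv2
a=cv2.imread("pics/top0.png")[170:370,250:550]
cv2.imwrite("pics/top0c.png",cv2.resize(a,(780,520),interpolation=cv2.INTER_CUBIC))
```

```text
(no output)
```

View pics/top0c.png

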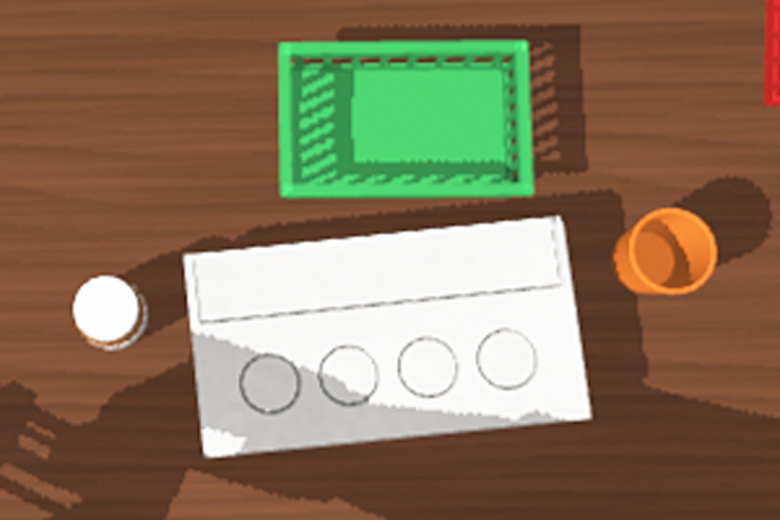

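The crop shows the box tilted a few degrees. The four caps are at crop pixels (270,383), (349,375), (428,367) and (507,359). The hatch is above them in the picture, the jar left, the cup right and the basket behind.

```bash
cat > h.py <<'E'
import numpy as np
from scipy.spatial.transform import Rotation as Ro
def ray(u,v,c,z,T=None):
    T=c["pose"] if T is None else T
    f=240/np.tan(np.radians(c["vfov"]/2))
    d=T[:3,:3]@np.array([(u-c["cx"])/f,(v-c["cy"])/f,1]);o=T[:3,3]
    return o+d*(z-o[2])/d[2]
def shift(p,s):  # world target of TCP -> tool shift
    return Ro.from_euler("xyz",s["eef_rot"]).inv().apply(np.array(p)-s["eef_pos"])
E
python3 - <<'E'
from cell import manip
from h import *
c=manip.camera("top");s=manip.read_state()
P=[ray(250+x/2.6,170+y/2.6,c,68.5) for x,y in((270,383),(349,375),(428,367),(507,359))]
d=P[0]-P[3];print("yaw",np.degrees(np.arctan2(-d[0],d[1])),np.linalg.norm(d),s["eef_rot"])
for p in P: print(p.round(1),np.hypot(*p[:2]).round(),shift([p[0],p[1],180],s).round(1))
E
```

```text
yaw 4.882276359600411 197.82994987689975 [-3.14148028e+00  2.87941250e-05  2.68078033e+00]
[474.1 -21.3  68.5] 475.0 [-434.1 -358.2   33.4]
[479.7 -87.1  68.5] 488.0 [-468.4 -414.7   33.5]
[ 485.4 -152.8   68.5] 509.0 [-502.7 -471.    33.5]
[ 491.  -218.4   68.5] 537.0 [-536.8 -527.3   33.5]
```

Request:
send_rows --series '[[[0,-434,-358,0,-31.3],[0,-434,-358,0,-31.3],[0,-434,-358,0,-31.3],[0,-434,-358,0,-31.3],[0,-434,-358,0,-31.3],[0,-434,-358,0,-31.3],[0,-434,-358,0,-31.3],[0,-434,-358,0,-31.3],[0,-434,-358,0,-31.3],[0,-434,-358,0,-31.3]]]' --newtons 10

```text
clock: 1.45
eef_pos: [444.1, 45.3, 213.8]
eef_rot: [-3.142, 0.001, -3.056]
wrist_force: [1.2, 1.3, 0.8]
finger_gap: 17.5
```

Request:
send_rows --series '[[[0,0,0,0,0],[0,0,0,0,0],[0,0,0,0,0]]]'

```text
clock: 1.75
eef_pos: [443.3, 48.2, 213.5]
eef_rot: [3.141, -0.0, -3.055]
wrist_force: [-0.4, 0.2, 0.8]
finger_gap: 0.7
```

Run:
```python
from cell import manip
from h import *
import cv2
s=manip.read_state();c=manip.camera("wrist");print(s["eef_pos"],s["eef_rot"],s["wrist_force"])
T=np.eye(4);T[:3,:3]=Ro.from_euler("xyz",s["eef_rot"]).as_matrix();T[:3,3]=s["eef_pos"];T=T@c["T_tool_cam"]
print(T.round(2).tolist(),c["vfov"])
np.savez("w1.npz",T=T,vfov=c["vfov"],cx=c["cx"],cy=c["cy"])
cv2.imwrite("pics/w1.png",c["img"][:,:,::-1])
for p in [[474.1,-21.3],[479.7,-87.1],[485.4,-152.8],[491,-218.4]]:
    q=np.linalg.inv(T)@[*p,68.5,1];f=240/np.tan(np.radians(c["vfov"]/2));print("pred px",(q[:2]/q[2]*f+[c["cx"],c["cy"]]).round(),"shift",shift([*p,180],s).round(1))
```

```text
[443.32566133  48.24050277 213.45441187] [ 3.14140954e+00 -1.36225006e-04 -3.05533673e+00] [-0.37445204  0.15953567  0.83204125]
[[-0.09, 0.97, 0.24, 373.75], [1.0, 0.08, 0.02, 42.43], [-0.0, 0.24, -0.97, 386.62], [0.0, 0.0, 0.0, 1.0]] 66.87064598516201
pred px [239. 263.] shift [-24.7 -71.9  33.4]
pred px [167. 263.] shift [ -24.6 -138.    33.4]
pred px [ 95. 263.] shift [ -24.6 -203.9   33.4]
pred px [ 22. 262.] shift [ -24.5 -269.8   33.4]
```

View pics/w1.png

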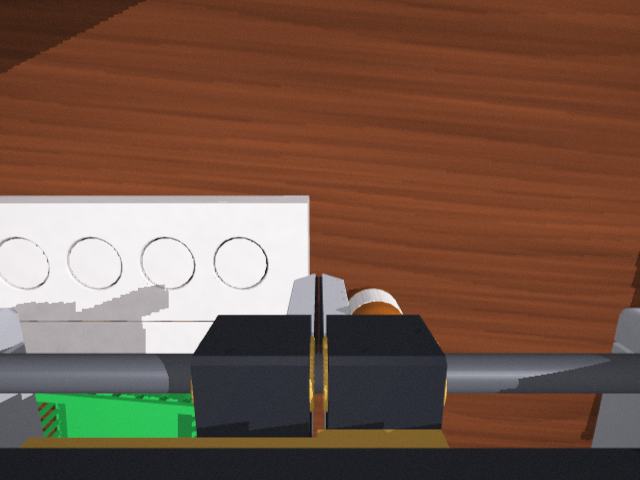

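The caps in the wrist picture, at (240,263), (167,263), (95,263) and (22,263), match the prediction to within 1 px. I'm going over cap 1 and stopping about 9 mm above it.

Request:
send_rows --series '[[[0,-24.5,-72,0,0],[0,-24.5,-72,0,0],[0,-24.5,-72,40,0],[0,-24.5,-72,85,0],[0,-24.5,-72,115,0],[0,-24.5,-72,127,0],[0,-24.5,-72,127,0],[0,-24.5,-72,127,0],[0,-24.5,-72,127,0]]]'

```text
clock: 2.7
eef_pos: [475.1, -22.0, 88.1]
eef_rot: [-3.141, 0.003, -3.056]
wrist_force: [-0.0, -0.1, -0.6]
finger_gap: 0.4
```

Request:
send_rows --series '[[[0,0,0,4,0],[0,0,0,7,0],[0,0,0,9,0],[0,0,0,9.5,0],[0,0,0,10,0],[0,0,0,10.5,0],[0,0,0,10.5,0]]]'

```text
clock: 3.4
eef_pos: [474.2, -22.3, 76.7]
eef_rot: [-3.142, -0.0, -3.056]
wrist_force: [-6.8, 0.4, 11.9]
finger_gap: 0.6
```

Request:
send_rows --series '[[[0,0,0,0,0],[0,0,0,0,0]]]'

```text
clock: 3.6
eef_pos: [474.2, -22.2, 76.7]
eef_rot: [-3.142, -0.0, -3.056]
wrist_force: [-6.4, 0.9, 12.1]
finger_gap: 0.6
```

Request:
send_rows --series '[[[0,0,0,0.5,0],[0,0,0,0.5,0]]]'

```text
clock: 3.8
eef_pos: [474.2, -22.3, 76.7]
eef_rot: [-3.141, 0.0, -3.056]
wrist_force: [-8.6, 0.6, 18.9]
finger_gap: 0.6
```

Cap 1 is solid: the force rose to 19 N at the same height. Next is cap 2.

Request:
send_rows --series '[[[0,0,0,-12,0],[0,0,-33,-12,0],[0,0,-66,-12,0],[0,0,-66,-12,0],[0,0,-66,-8,0],[0,0,-66,-4,0],[0,0,-66,-2,0],[0,0,-66,-1.5,0],[0,0,-66,-1,0],[0,0,-66,-0.7,0]]]'

```text
clock: 4.8
eef_pos: [479.8, -87.3, 76.7]
eef_rot: [3.141, -0.0, -3.056]
wrist_force: [-6.8, 4.4, 13.4]
finger_gap: 0.5
```

Request:
send_rows --series '[[[0,0,0,0.2,0],[0,0,0,0.2,0]]]'

```text
clock: 5.0
eef_pos: [479.8, -87.3, 76.7]
eef_rot: [3.141, -0.0, -3.056]
wrist_force: [-7.0, 5.8, 12.6]
finger_gap: 0.8
```

Cap 2 is solid too, at 13 N and the same height. Next is cap 3.

Request:
send_rows --series '[[[0,0,0,-12,0],[0,0,-33,-12,0],[0,0,-66,-12,0],[0,0,-66,-12,0],[0,0,-66,-8,0],[0,0,-66,-4,0],[0,0,-66,-2,0],[0,0,-66,-1,0],[0,0,-66,-0.5,0],[0,0,-66,-0.2,0]]]'

```text
clock: 6.0
eef_pos: [485.4, -153.0, 76.7]
eef_rot: [3.141, -0.0, -3.055]
wrist_force: [-6.3, 4.8, 12.1]
finger_gap: 0.6
```

Request:
send_rows --series '[[[0,0,0,0.2,0],[0,0,0,0.2,0]]]'

```text
clock: 6.2
eef_pos: [485.4, -153.0, 76.7]
eef_rot: [3.141, -0.0, -3.055]
wrist_force: [-6.1, 4.9, 11.3]
finger_gap: 0.8
```

Cap 3 is solid, so cap 4 should be the one.

Request:
send_rows --series '[[[0,0,0,-12,0],[0,0,-33,-12,0],[0,0,-66,-12,0],[0,0,-66,-12,0],[0,0,-66,-8,0],[0,0,-66,-4,0],[0,0,-66,-2,0],[0,0,-66,-1,0],[0,0,-66,-0.5,0],[0,0,-66,-0.2,0]]]'

```text
clock: 7.2
eef_pos: [491.3, -219.2, 76.4]
eef_rot: [3.142, 0.0, -3.056]
wrist_force: [-0.2, 1.9, 3.6]
finger_gap: 0.4
```

Request:
send_rows --series '[[[0,0,0,0.2,0],[0,0,0,0.2,0]]]'

```text
clock: 7.4
eef_pos: [491.3, -219.4, 76.2]
eef_rot: [-3.142, 0.0, -3.056]
wrist_force: [-1.0, 3.5, 4.3]
finger_gap: 0.2
```

Cap 4 gives at about 4 N. I'm pushing it home slowly; the bottom should come at TCP z ≈ 70.7.

Request:
send_rows --series '[[[0,0,0,0.6,0],[0,0,0,1.2,0],[0,0,0,1.8,0],[0,0,0,2.4,0],[0,0,0,3,0],[0,0,0,3.6,0],[0,0,0,4.2,0],[0,0,0,4.8,0],[0,0,0,4.8,0]]]'

```text
clock: 8.3
eef_pos: [491.1, -219.6, 71.1]
eef_rot: [-3.141, 0.0, -3.056]
wrist_force: [2.7, 0.5, 2.8]
finger_gap: 0.8
```

Request:
send_rows --series '[[[0,0,0,0.4,0],[0,0,0,0.8,0],[0,0,0,1.2,0],[0,0,0,1.2,0],[0,0,0,1.2,0]]]'

```text
clock: 8.8
eef_pos: [491.2, -219.6, 70.7]
eef_rot: [-3.141, 0.0, -3.056]
wrist_force: [-2.4, 2.6, 12.5]
finger_gap: 0.5
```

It bottomed at 70.7, which is 6.0 mm of travel, with 12.5 N. One small confirming press, then straight up and away.

Request:
send_rows --series '[[[0,0,0,0.4,0],[0,0,0,0.4,0]]]'

```text
clock: 9.0
eef_pos: [491.2, -219.6, 70.6]
eef_rot: [-3.141, 0.0, -3.056]
wrist_force: [-3.7, 3.5, 16.5]
finger_gap: 0.7
```

Request:
send_rows --series '[[[0,0,0,-10,0],[0,0,0,-40,0],[0,0,0,-80,0],[0,0,0,-125,0],[0,40,0,-150,0],[0,80,0,-150,0],[0,110,0,-150,0],[0,110,0,-150,0],[0,110,0,-150,0],[0,110,0,-150,0]]]'

```text
clock: 10.0
eef_pos: [382.0, -228.9, 219.5]
eef_rot: [3.141, -0.0, -3.056]
wrist_force: [0.3, -0.5, -0.6]
finger_gap: 0.6
```

Run:
```python
from cell import manip
import cv2
s=manip.read_state();print(s["clock"],s["eef_pos"],s["wrist_force"])
a=manip.camera("top")
for t in["jar","cup","basket"]: print(t,[(d["rect"],round(d["conf"],2)) for d in manip.find_in(t,a)][:2])
b=manip.camera("side");im=b["img"][:,:,::-1]
cv2.imwrite("pics/s2.png",cv2.hconcat([cv2.resize(im,(400,300)),cv2.resize(a["img"][170:370,250:550,::-1],(400,300))]))
cv2.imwrite("pics/s2full.png",im)
```

```text
10.0 [ 381.9963633  -228.92403574  219.50206078] [ 0.34576259 -0.52974904 -0.64576286]
jar [([278.7, 274.7, 28.4, 33.0], 0.68)]
cup [([277.0, 276.6, 29.6, 28.5], 0.51)]
basket [([355.6, 188.5, 101.3, 55.9], 0.72)]
```

View pics/s2.png

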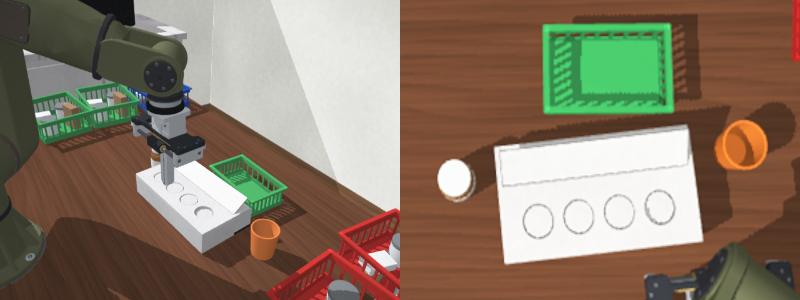

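The hatch stands ajar, with its lifted edge near (240,205) in the side view. Cap 4 is sunk, and the jar, cup and basket are where they started.

```bash
python3 -c "
from cell import manip
print(manip.sign_off())"
```

```text
the job is handed in; nothing more can be done
None
```

The job is done and handed in: cap 4 was the catch, it is pushed fully home, and the coin hatch stands ajar.

- **Finding the catch:** I pressed caps 1 to 3 with the closed fingertips and all three were solid. They took 12–19 N with no movement. Cap 4 gave at about 4 N.
- **Pushing it home:** Cap 4 went down 6.0 mm and stopped. A final press reached 16.5 N with only about 0.1 mm more movement.
- **Hand clear:** I drew the hand straight up and back towards the robot. The wrist force was about zero afterwards, and the moves ended at 10 s of the 45 s allowed.
- **Last pictures:** They show the hatch ajar and cap 4 sunk, with the jar, cup and basket unmoved by eye.
- **Check that disagreed:** In the last top view the detector put "cup" on the jar, with confidence 0.51. The picture itself shows the cup in its original place.

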